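Show the notched sample slide under the bench lamp

TASK

Two glass sample slides stand in wooden stands on the jeweller's bench: find the one whose frosted end has a small corner notch, grip it by that frosted end only (never by the clear glass with the stones) and lift it out of its stand. Bring its label over the middle of the round mat, about 20 cm up, turned so that the labelled face looks upward at least halfway (leaning 45 degrees or flatter) with the slide's long edges level. Finish while holding it there, still, in the gripper; do not shift the other slide, the jar, the gauge or the pliers.

Things in the scene. Friction and masses are not known exactly. Their poses are not given: they have to be found in the camera images.
- slide: glass slide on a long edge, 90 mm long (y), 8 thick (x), 50 high (z), about 90 g; origin: centre of underside. Frosted white at its +y end (y +13 to +45 mm), else clear with three red stones. Yellow label on the frosted end's +x face (+x points out of it). Square notch 10 x 10 mm cut from its upper frosted corner (y +35 to +45, z 40 to 50 mm): facing the label, it is at the upper right. Take this one.
- label (a point): point on the labelled face of the notched slide, at the middle of its frosted end: 29 mm from the slide's origin towards the frosted end, 25 mm above its lower edge, 4 mm out from the mid-plane; axes as the slide's
- stand_a: fixed dark wooden stand, 56 (x) by 110 (y) by 30 mm high, origin at centre of underside. Its slot along y, 9.6 mm wide, 93 long, 15 deep, open upward, has its floor 15 mm above the bench; the notched slide stands in it with 35 mm sticking out above. Lies any way round.
- stand_b: fixed dark wooden stand, 56 (x) by 110 (y) by 30 mm high, origin at centre of underside. Its slot along y, 9.6 mm wide, 93 long, 15 deep, open upward, has its floor 15 mm above the bench; the slide without a notch stands in it with 35 mm sticking out above. Lies any way round.
- mat: round flat black mat with a thin green ring and a green dot in the middle, 110 mm across, 2 mm thick, fixed on the bench; origin at its centre
- plain_slide: glass slide on a long edge, 90 mm long (y), 8 thick (x), 50 high (z), about 90 g; origin: centre of underside. Frosted white at its +y end (y +13 to +45 mm), else clear with three blue stones. Yellow label on the frosted end's +x face (+x points out of it). All its corners are square (no notch). Leave it alone.
- jar: closed amber glass jar with black cap, 48 mm across, 55 mm high; origin at the centre of its underside. Leave it alone.
- gauge: steel dial calliper lying flat, bar 140 mm long (y) by 16 mm, jaws reaching 45 mm to +x at its +y end, dial 38 mm across, 19 mm high; origin under the middle of the bar. Leave it alone.
- pliers: small pliers with red handles lying flat, about 160 mm long (y, jaws to +y), 50 mm wide, 9 mm high; origin at mid-length, on the bench. Leave it alone.
Mind the look-alikes: they are no part of the job. What is shaped like the slide but green or orange is not meant.

How it is judged:
By the outcome, as a careful person would: the job done as asked, in the order asked, and still so for the second after the job is handed in, while the arm keeps its last pose, push and grip.
It also fails if it takes over 32 s, if anything falls off the work surface, if the arm or the gripper's body presses on something with over 40 N, if the wrist force passes 120 N, or if a joint passes its speed limit or range.

ROBOT

A 6-joint arm with a two-finger parallel gripper is mounted at the origin on the work surface. World frame = base frame: x ahead of the robot, y to its left, z up, the work surface at z = 0. Lengths are in m, angles in rad, forces in N, time in s.
With the tool pointing down it reaches from about 0.3 to 0.875 m from the base axis. Payload 6.4 kg.
Tool frame: the origin (TCP) lies on the centre line of the jaws, within the pads' length; the fingertips stand ctrl.tip_extent ahead of it and the grasp point (between the pads) lies 8 mm behind it (ctrl.tip_extent is the distance from the TCP to the fingertips, in m); z points along the fingers, y is the line along which they close (so a half turn about z gives the same grasp; the last joint's range is limited). The gripper opens to 85 mm and grips with 20 to 120 N. Pads are 22 mm wide; open, the fingers measure 114 mm over their backs; the gripper's body (76 mm by 85 mm) begins 54 mm behind the grasp point. The pads swing forward as they close: fully open they stand 13 mm farther back than shut.
Start: joints at [-1.372, 0.181, 1.607, -0, 1.354, -0.206], TCP at [0.226, -0.529, 0.242] pointing down, gripper open.
Joint ranges: [-2.99, 2.99], [-0.89, 2.07], [0.3, 2.58], [-1.14, 4.28], [0, 2.63], [-3.12, 3.12]. Speed limits (rad/s): [2.57, 2.57, 3.01, 3.14, 3.14, 3.14].

INTERFACE

Orientations are given as a unit quaternion [w, x, y, z].
In Python, from bench import ctrl gives the robot as it stands.
- The arm moves only by the shell command python3 -m handwheel 'ROWS'. ROWS is JSON, a list of rows, each a list of 7 numbers: the turn, a rotation vector about the tool's x, y, z as a fraction of full scale, then the shift along the tool's x, y, z as a fraction of full scale, then the opening, from 0 (shut) to 1 (fully open). In form: [[rx, ry, rz, x, y, z, jaw], ...]. A call has exactly 8 rows; each row shifts and turns the commanded pose from where the row before left it, along the tool's axes as they then stand; what a row does not reach is not made up. Full scale, the value 1, is 300 mm for a shift and pi rad for a turn. A row lasts 1/10 s, in which the tool goes at most 50 mm and 8.59 degrees, less where a joint would pass 70% of its speed; a pose out of reach is approached as far as the arm can. A call with a number of a shift or a turn outside -1 to 1 is refused whole. A call with a gripper value outside its range is refused whole. The fingers move at their own pace and stop on an object; the grip force is fixed at half the most. Time passes only in rows, so rows that do not move let the fingers close, or fill a call up. It gives the time, the measured TCP pose, the force, the opening and the grip force at its end, in the units of the state.
- ctrl.get_obs(): the state, without advancing time (a new reading comes with each control period).
- ctrl.camera(name): name is "scene" or "top" or "wrist"; returns the picture (384x512x3 uint8, blue, green, red); there is no depth.
- ctrl.camera_model(name): a dict with "camera_matrix" (3x3 intrinsics, pixels), "cam_to_world" (4x4, takes a point from camera to world coordinates). Camera axes: x right, y up, looking along -z (the intrinsics and any distortion apply to the point x, -y, -z); pixel columns grow to the right and rows downward; lengths in m; the calibration is good to about 2 mm. A picture is of the moment at which its call begins: read the wrist's pose just before it. camera_model takes no time and is no camera call; for the wrist camera it gives the pose at the moment of the call.
- ctrl.hand_in(): hands the job in; it is judged then, once.
The state is a dict: "time_s": time; "q": joint angles; "dq": joint speeds; "joint_efforts": joint torques, N m; "eef_pos": TCP position; "eef_rot": TCP orientation; "wrist_force": force on the tool from outside, world axes, zero at the start; "torque": the same for the moment, N m; "opening": opening from 0.0 (shut) to 1.0 (fully open); "grasp_force": force on a finger pad.
Only numpy, scipy, OpenCV 4.12 (cv2) and the standard library are available. Lean on these libraries where they do the work, as an engineer would, in place of code of your own. Each camera call takes 0.05 s, during which the arm holds its last target. There are 200 camera calls.

## Working session

There is one attempt and no reset: what is moved stays moved. The work goes in short steps, Python scripts to look and compute and a shell command to move; the robot and the scene stay as the last step left them, time stands still between calls to the robot, and variables do not carry over. Pictures are saved under pics/ and viewed, at most 10 in all, crops included, and the job is handed in when it is done.

```bash
mkdir -p pics; cat > h.py <<'E'
import numpy as np, cv2
from bench import ctrl
def save(n,f): 
    m=ctrl.camera_model(n); im=ctrl.camera(n); cv2.imwrite('pics/'+f,im); return m,im
def ray(m,u,v):
    K=np.array(m["camera_matrix"]);T=np.array(m["cam_to_world"])
    d=np.linalg.solve(K,[u,v,1.]);d=T[:3,:3]@[d[0],-d[1],-d[2]]
    return T[:3,3],d
def onz(m,u,v,z):
    o,d=ray(m,u,v);return o+d*(z-o[2])/d[2]
def proj(m,p):
    K=np.array(m["camera_matrix"]);T=np.linalg.inv(np.array(m["cam_to_world"]))
    c=T[:3,:3]@p+T[:3,3];c=K@[c[0],-c[1],-c[2]];return c[:2]/c[2]
E
python3 - <<'E'
from h import *
mt,a=save('top','top.png');ms,b=save('scene','scene.png')
for m in(mt,ms):print({k:(np.round(v,3).tolist() if not isinstance(v,str) else v) for k,v in m.items()})
print(ctrl.get_obs(),ctrl.tip_extent)
cv2.imwrite('pics/top2.png',cv2.resize(a,(800,600),interpolation=cv2.INTER_CUBIC))
cv2.imwrite('pics/scene2.png',cv2.resize(b,(800,600),interpolation=cv2.INTER_CUBIC))
E
```

```text
{'camera_matrix': [[352.408, 0.0, 252.189], [0.0, 352.408, 185.785], [0.0, 0.0, 1.0]], 'cam_to_world': [[-0.071, 0.973, -0.22, 0.438], [-0.997, -0.07, 0.013, -0.036], [-0.003, 0.22, 0.975, 0.767], [0.0, 0.0, 0.0, 1.0]]}
{'camera_matrix': [[449.748, 0.0, 256.682], [0.0, 449.748, 196.046], [0.0, 0.0, 1.0]], 'cam_to_world': [[0.342, -0.717, 0.608, 1.291], [0.94, 0.263, -0.218, -0.264], [-0.004, 0.646, 0.764, 0.942], [0.0, 0.0, 0.0, 1.0]]}
{'time_s': 0.1, 'q': array([-1.37231800e+00,  1.81455356e-01,  1.60787019e+00, -1.74522778e-05,
        1.35377818e+00, -2.06299468e-01]), 'dq': array([ 1.46972353e-03, -2.01164299e-03, -1.81184945e-03, -2.40824853e-06,
        1.38004870e-04, -1.60007368e-04]), 'joint_efforts': array([-1.10256835e-04, -4.45878804e+01, -3.52240098e+01, -2.14770948e-04,
        4.14495196e-03, -1.15779386e-05]), 'eef_pos': array([ 0.22636327, -0.52807428,  0.2414989 ]), 'eef_rot': array([-7.55560946e-04,  9.79588523e-01,  2.01011828e-01, -5.56540926e-06]), 'wrist_force': array([ 0.72500115,  0.3596395 , -0.40099236]), 'torque': array([0.01371812, 0.00213964, 0.01819302]), 'grasp_force': 0.0, 'opening': 1.0017374741612977} 0.011
```

View pics/top2.png

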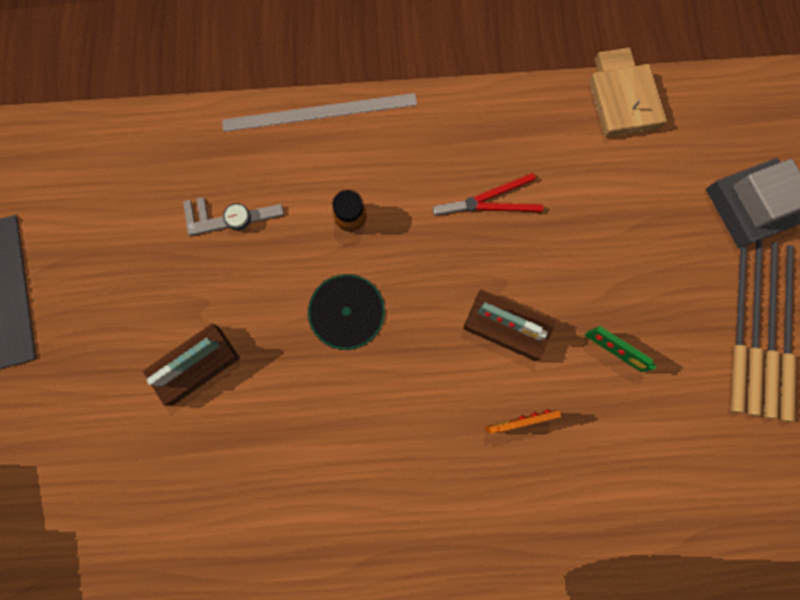

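View pics/scene2.png

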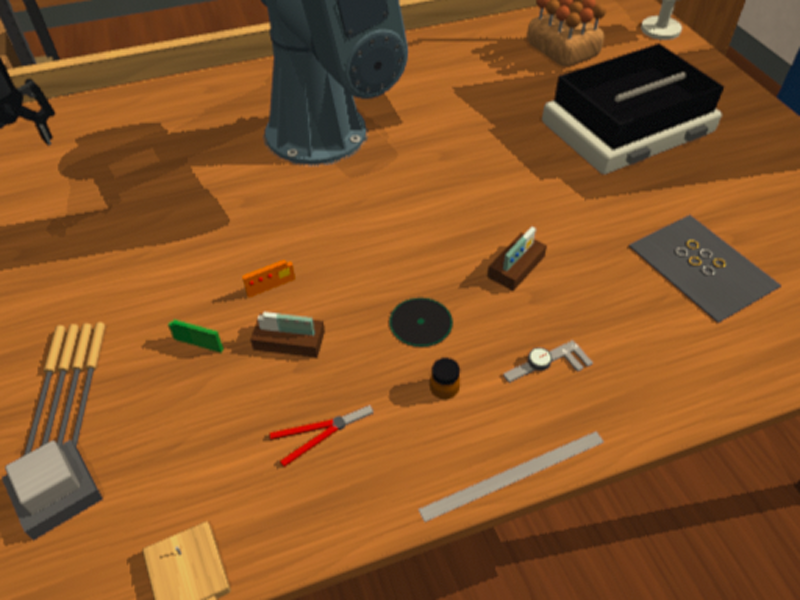

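The top view shows the red-stone slide in the right-hand stand, around (512,325), with its frosted end to the right (~545,332). The left stand, around (190,365), holds the blue-stone slide. The mat centre is at (346,311). In the scene view the red slide is at (287,323), and its label isn't visible, so it faces the robot. Next I'll zoom in and measure.

```bash
python3 - <<'E'
from h import *
mt=ctrl.camera_model('top');ms=ctrl.camera_model('scene')
a=cv2.imread('pics/top.png');b=cv2.imread('pics/scene.png')
A=a[175:240,285:365];B=b[190:235,150:215]
A=cv2.resize(A,(800,650)[:2],interpolation=cv2.INTER_NEAREST)[:,:]
B=cv2.resize(B,(800,554),interpolation=cv2.INTER_NEAREST)
o=np.vstack([cv2.resize(A,(400,325),interpolation=cv2.INTER_NEAREST),cv2.resize(B,(400,275),interpolation=cv2.INTER_NEAREST)])
cv2.imwrite('pics/crop.png',o)
# mat: dark mask
g=cv2.cvtColor(a,cv2.COLOR_BGR2GRAY)
n,l,s,c=cv2.connectedComponentsWithStats((g<45).astype(np.uint8))
for i in range(1,n):
    if s[i,4]>300: print('dark',s[i],c[i],onz(mt,*c[i],.002))
# green dot
G=(a[...,1].astype(int)-a[...,2]>15)&(a[...,1]>40)
v,u=np.nonzero(G[190:210,210:235]);print('dot',onz(mt,u.mean()+210,v.mean()+190,.002),len(u))
# slides: whitish/not-brown (blue >= .75 red) 
for nm,m,im,(u0,u1,v0,v1) in(('top',mt,a,(290,360,180,235)),('sc',ms,b,(155,212,192,230))):
    I=im.astype(int);w=((I[...,0]>I[...,2]*.85)&(I.sum(2)>270)).astype(np.uint8)
    wh=((I.min(2)>150)).astype(np.uint8)
    for q in(w,wh):
        z=np.zeros_like(q);z[v0:v1,u0:u1]=q[v0:v1,u0:u1]
        n,l,s,c=cv2.connectedComponentsWithStats(z)
        if n<2: continue
        i=1+s[1:,4].argmax();pts=np.argwhere(l==i)[:,::-1].astype(np.float32)
        r=cv2.minAreaRect(pts);print(nm,s[i],r)
        print([np.round(onz(m,*p,.065),4).tolist() for p in cv2.boxPoints(r)])
# stand
D=((a[...,2]<75)&(a[...,2]>25)).astype(np.uint8)
print(a[205,325],a[215,315],a[200,300])
E
```

```text
dark [213 122  21  27 401] [223.30673317 133.99750623] [0.73689382 0.01160118 0.002     ]
dark [ 198  176   47   47 1671] [221.17833633 198.98922801] [0.58531531 0.02430615 0.002     ]
dark [106 208  47  52 711] [130.81153305 235.604782  ] [0.518973   0.22303371 0.002     ]
dot [0.5863811  0.02439993 0.002     ] 27
top [308 194  42  23 198] ((328.800048828125, 204.4000244140625), (44.72135925292969, 7.155416965484619), 26.56505012512207)
[[0.5636, -0.1547, 0.065], [0.5763, -0.1625, 0.065], [0.5298, -0.2382, 0.065], [0.5174, -0.2301, 0.065]]
top [336 206  11   7  43] ((340.8000183105469, 208.90003967285156), (11.180339813232422, 3.5777084827423096), 26.56505012512207)
[[0.5384, -0.2082, 0.065], [0.5447, -0.2122, 0.065], [0.5331, -0.231, 0.065], [0.5269, -0.2269, 0.065]]
sc [169 201  31   8  75] ((184.18716430664062, 203.423828125), (30.7557430267334, 3.940847396850586), 9.865806579589844)
[[0.537, -0.2294, 0.065], [0.5251, -0.2249, 0.065], [0.5684, -0.1571, 0.065], [0.5799, -0.162, 0.065]]
sc [169 200   9   3  24] ((173.0, 201.0), (2.0, 8.0), 90.0)
[[0.5285, -0.2267, 0.065], [0.5355, -0.2076, 0.065], [0.5419, -0.2092, 0.065], [0.5349, -0.2282, 0.065]]
[65 76 61] [27 49 89] [ 30  58 100]
```

View pics/crop.png

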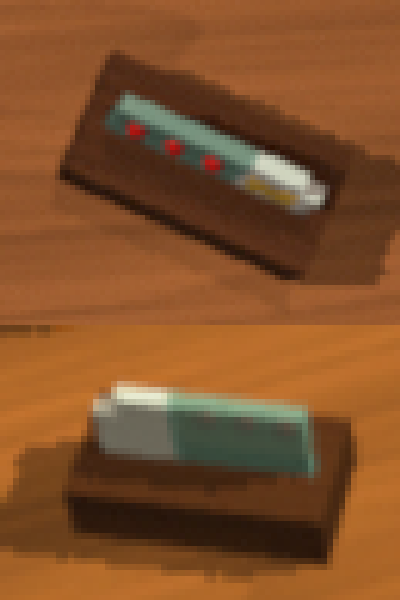

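The crop confirms the notch at the right-hand end of the red-stone slide, with the yellow label facing the robot. Next I'll compute the pose from hand-read top-edge corners in both views.

```bash
python3 - <<'E'
from h import *
from scipy.spatial.transform import Rotation as R
mt=ctrl.camera_model('top');ms=ctrl.camera_model('scene')
P=[]
for m,l in((mt,[(308.6,195.6),(335.6,207.4),(346.6,210.8)]),(ms,[(200.,203.3),(177.5,201.4),(168.9,200.1)])):
    p=np.array([onz(m,*x,.065)[:2] for x in l]);P.append(p)
    d=p[2]-p[0];print(p.round(4).tolist(),[np.linalg.norm(p[i]-p[0]).round(4) for i in(1,2)],np.degrees(np.arctan2(d[1],d[0])))
# stand edges on top plane z=.03 (crop px /5 + offset)
c=np.array([(112,52),(345,158),(300,262),(62,168)])/5+[285,175]
s=np.array([onz(mt,*x,.03)[:2] for x in c]);print('stand',s.round(4).tolist(),s.mean(0))
for i,j in((0,1),(3,2),(0,3),(1,2)):
    d=s[j]-s[i];print(np.linalg.norm(d),np.degrees(np.arctan2(d[1],d[0])))
E
```

```text
[[0.5675, -0.1579], [0.5395, -0.2095], [0.5311, -0.2307]] [np.float64(0.0587), np.float64(0.0814)] -116.55802963540475
[[0.5661, -0.1557], [0.5404, -0.2075], [0.5287, -0.227]] [np.float64(0.0578), np.float64(0.0805)] -117.6380883163193
stand [[0.5963, -0.1638], [0.5436, -0.2571], [0.5013, -0.2325], [0.5478, -0.1374]] [ 0.54724648 -0.1977319 ]
0.10723186373065507 -119.46673619544663
0.10586419377361403 -116.06779819250157
0.055178012129905134 151.48804453520987
0.04889800453239678 149.78983766440138
```

```bash
python3 -m handwheel '[[0,0,0,0.14,-0.057,0.03,1],[0,0,0,0.14,-0.057,0.03,1],[0,0,0,0.14,-0.057,0.03,1],[0,0,0,0.14,-0.057,0.03,1],[0,0,0,0.14,-0.057,0.03,1],[0,0,0,0.14,-0.057,0.03,1],[0,0,0,0.14,-0.057,0.03,1],[0,0,0,0.14,-0.057,0.03,1]]'
cat >> h.py <<'E'
from scipy.spatial.transform import Rotation as R
def pose():
    o=ctrl.get_obs();w=o['eef_rot'];return np.array(o['eef_pos']),R.from_quat([w[1],w[2],w[3],w[0]]),o
def togo(p,yaz=None):
    e,r,o=pose();print('shift',(r.inv().apply(p-e)/.3).round(4))
E
python3 -c "
from h import *
togo([.5342,-.2193,.14])"
```

```text
time_s: 0.9
eef_pos: [0.4823, -0.2688, 0.1697]
eef_rot: [-0.0, 0.98, 0.201, -0.0]
wrist_force: [-0.2, -0.2, 0.2]
opening: 0.999
grasp_force: 0.0
shift [ 0.2239 -0.0835  0.099 ]
```

Next come two translation rows, then the turn of −39.3° (−0.2183).

```bash
python3 -m handwheel '[[0,0,0,0.112,-0.042,0.05,1],[0,0,0,0.112,-0.042,0.05,1],[0,0,-0.0437,0,0,0,0.6],[0,0,-0.0437,0,0,0,0.6],[0,0,-0.0437,0,0,0,0.6],[0,0,-0.0437,0,0,0,0.6],[0,0,-0.0437,0,0,0,0.6],[0,0,0,0,0,0,0.6]]'
python3 - <<'E'
from h import *
e,r,o=pose();print(e,r.as_matrix().round(3),o['q'].round(3))
m,im=save('wrist','w1.png')
for y,z in((-45,50),(13,50),(35,50),(45,40)):
    c=np.radians(-117.5);p=np.array([.546,-.1967,.015+z/1e3])+y/1e3*np.array([np.cos(c),np.sin(c),0]);print(y,proj(m,p).round(1))
E
```

```text
time_s: 1.7
eef_pos: [0.533, -0.2206, 0.1398]
eef_rot: [-0.0, 0.854, 0.519, -0.0]
wrist_force: [-0.3, -0.0, -0.2]
opening: 0.6
grasp_force: 0.0
[ 0.53301051 -0.22061195  0.13983047] [[ 0.46   0.888 -0.001]
 [ 0.888 -0.46   0.001]
 [ 0.    -0.001 -1.   ]] [-0.598  0.296  1.687  0.     1.159 -0.12 ]
-45 [257.  114.3]
13 [256.9 191.7]
35 [256.9 218.3]
45 [256.9 225.3]
```

View pics/w1.png

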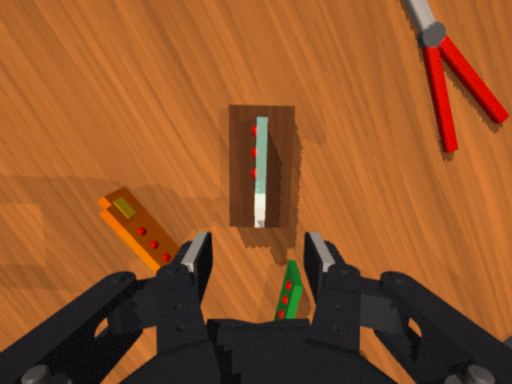

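The wrist view shows the slide upright: glass end (262,117), frost border about (260,193), end about (260,227). That is roughly 3 px right of the prediction, so I'll refine with the top-strip mask.

```bash
python3 - <<'E'
from h import *
m=ctrl.camera_model('wrist');im=cv2.imread('pics/w1.png').astype(int)
w=(im[...,0]>im[...,2]*.8)&(im.sum(2)>240)
for v in range(112,232,3):
    u=np.nonzero(w[v,240:280])[0]+240
    if len(u): print(v,u.min(),u.max(),im[v,int(u.mean())])
E
python3 - <<'E'
from h import *
m=ctrl.camera_model('wrist')
for u,v in((262,117),(260.5,193),(260,220)):
    p=onz(m,u,v,.065);e,r,o=pose();print(p.round(4),(r.inv().apply(p-e)).round(4))
E
```

```text
118 257 267 [149 174 142]
121 256 267 [150 178 142]
124 257 267 [149 176 142]
127 258 267 [151 178 144]
130 257 267 [153 175 146]
133 257 267 [152 176 144]
136 257 267 [154 177 144]
139 256 267 [152 175 143]
142 256 266 [152 176 142]
145 256 266 [150 176 142]
148 257 266 [149 175 142]
151 257 266 [149 172 143]
154 257 266 [150 173 147]
157 256 266 [144 173 140]
160 256 266 [147 176 141]
163 256 266 [146 174 140]
166 256 266 [149 177 143]
169 257 266 [148 174 140]
172 257 266 [149 175 143]
175 257 265 [147 172 141]
178 256 265 [147 172 136]
181 255 265 [158 183 146]
184 255 265 [160 186 148]
187 255 265 [158 184 145]
190 256 265 [162 188 149]
193 256 265 [184 210 183]
196 255 265 [223 239 236]
199 255 265 [223 239 237]
202 255 265 [223 239 236]
205 255 265 [222 238 236]
208 256 265 [207 226 237]
211 256 263 [205 225 236]
214 255 263 [204 224 236]
217 255 263 [205 226 236]
220 255 263 [165 184 201]
223 255 263 [134 149 162]
226 257 257 [182 206 226]
[ 0.5694 -0.1603  0.065 ] [0.0703 0.0043 0.0749]
[ 0.5421 -0.2105  0.065 ] [0.0131 0.0034 0.0749]
[ 0.5314 -0.2303  0.065 ] [-0.0093  0.0031  0.0749]
```

```bash
python3 -m handwheel '[[0,0,0.0025,0,0.007,0,0.45],[0,0,0,0,0,0.05,0.45],[0,0,0,0,0,0.05,0.45],[0,0,0,0,0,0.05,0.45],[0,0,0,0,0,0.04,0.45],[0,0,0,0,0,0,0.45],[0,0,0,0,0,0,0.45],[0,0,0,0,0,0,0.45]]'
python3 - <<'E'
from h import *
e,r,o=pose()
m,im=save('wrist','w2.png')
print(e,[proj(m,r.apply([x,0,e[2]-.065])+e).round(1).tolist() for x in(.03,0.0125,-.0095)])
c=im[100:384,120:400];cv2.imwrite('pics/w2c.png',cv2.resize(c,None,fx=2,fy=2))
I=im.astype(int);w=(I[...,0]>I[...,2]*.8)&(I.sum(2)>240)
for v in range(150,270,8):
    u=np.nonzero(w[v,235:290])[0]+235
    if len(u): print(v,u.min(),u.max())
E
```

```text
time_s: 2.55
eef_pos: [0.5356, -0.2221, 0.0838]
eef_rot: [0.0, 0.857, 0.516, 0.0]
wrist_force: [-0.5, 0.6, 0.2]
opening: 0.452
grasp_force: 0.0
[ 0.53561579 -0.22211353  0.08382491] [[255.7, 189.4], [255.7, 218.4], [255.8, 252.5]]
150 249 263
158 250 263
166 250 263
174 249 263
182 249 263
190 250 262
198 249 262
206 249 262
214 249 262
222 249 262
230 249 261
238 249 261
246 249 260
254 249 260
```

View pics/w2c.png

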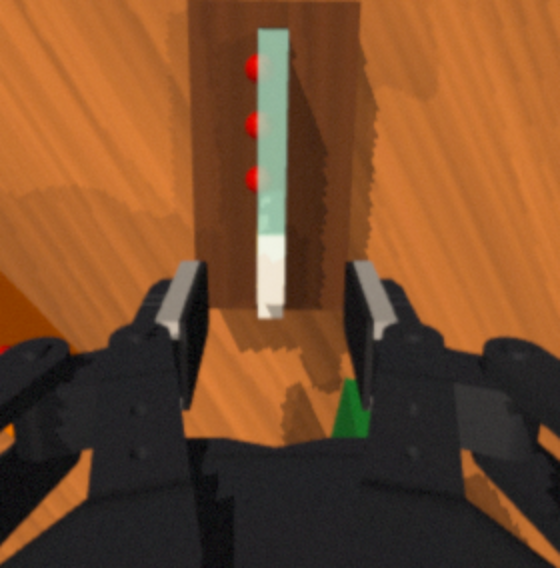

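The wrist close-up shows the slide centre at u≈255.5 and the finger midpoint at ≈258, so the jaws need about 1.5 mm toward −y. The frost border (v 217) is where predicted.

```bash
python3 -m handwheel '[[0,0,0.003,0,-0.0045,0,0.3],[0,0,0,0,0,0.04,0.3],[0,0,0,0,0,0.04,0.3],[0,0,0,0,0,0.04,0.3],[0,0,0,0,0,0.005,0.3],[0,0,0,0,0,0,0.3],[0,0,0,0,0,0,0.3],[0,0,0,0,0,0,0.3]]'
python3 - <<'E'
from h import *
e,r,o=pose()
m,im=save('wrist','w3.png')
cv2.imwrite('pics/w3c.png',cv2.resize(im[140:340,160:360],None,fx=3,fy=3))
E
```

```text
time_s: 3.4
eef_pos: [0.5344, -0.2214, 0.0463]
eef_rot: [0.0, 0.859, 0.512, 0.0]
wrist_force: [-0.4, 0.3, 0.9]
opening: 0.298
grasp_force: 0.0
```

View pics/w3c.png

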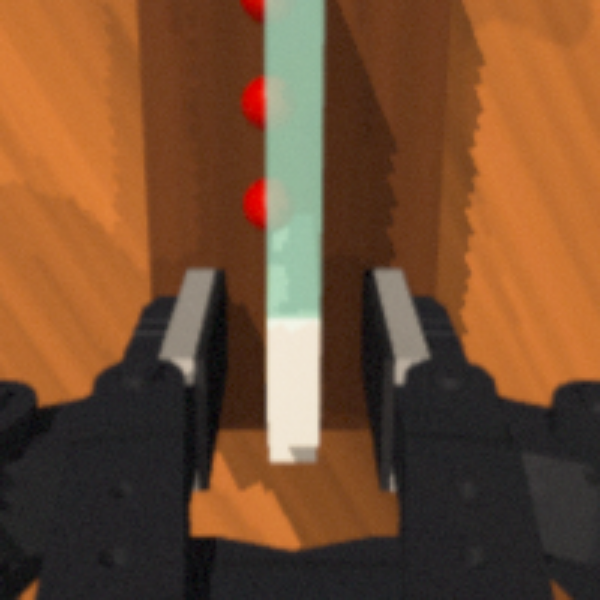

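```bash
python3 - <<'E'
from h import *
e,r,o=pose();m=ctrl.camera_model('wrist')
for z in(.035,.043,.05,.065,.07):print(z,[proj(m,r.apply([x,.014,e[2]-z])+e).round(1).tolist() for x in(.015,.011,.0,-.011)])
for v in(246,):print((r.inv().apply(onz(m,258,v,.065)-e)).round(4))
E
```

```text
0.035 [[280.8, 218.8], [280.6, 225.5], [280.2, 243.5], [279.8, 260.8]]
0.043 [[282.1, 224.0], [281.9, 231.0], [281.4, 249.9], [280.9, 268.0]]
0.05 [[283.3, 229.1], [283.1, 236.4], [282.5, 256.0], [282.0, 274.9]]
0.065 [[286.3, 241.8], [286.1, 249.9], [285.4, 271.4], [284.8, 292.0]]
0.07 [[287.5, 246.7], [287.2, 255.1], [286.5, 277.4], [285.8, 298.6]]
[ 0.0129  0.0013 -0.0187]
```

```bash
python3 -m handwheel '[[0,0,0,-0.005,0,0,0.3],[0,0,0,0,0,0,0.15],[0,0,0,0,0,0,0.12],[0,0,0,0,0,0,0],[0,0,0,0,0,0,0],[0,0,0,0,0,0,0],[0,0,0,0,0,0,0],[0,0,0,0,0,0,0]]'
```

```text
time_s: 4.25
eef_pos: [0.5334, -0.2227, 0.0461]
eef_rot: [0.0, 0.859, 0.512, 0.0]
wrist_force: [-0.6, -0.6, 3.4]
opening: 0.083
grasp_force: 59.0
```

```bash
python3 -m handwheel '[[0,0,0,0,0,-0.02,0],[0,0,0,0,0,-0.03,0],[0,0,0,0,0,-0.05,0],[0,0,0,0,0,-0.1,0],[0,0,0,0,0,-0.13,0],[0,0,0,0,0,-0.13,0],[0,0,0,0,0,-0.13,0],[0,0,0,0,0,-0.07,0]]'
python3 - <<'E'
from h import *
e,r,o=pose();print(e,o['q'].round(3),o['wrist_force'],o['opening'])
m,im=save('wrist','w4.png');cv2.imwrite('pics/w4c.png',im[60:384,60:460])
E
```

```text
time_s: 5.05
eef_pos: [0.5342, -0.223, 0.2492]
eef_rot: [0.003, 0.859, 0.512, 0.001]
wrist_force: [0.7, -0.6, -0.8]
opening: 0.083
grasp_force: 59.1
[ 0.53419997 -0.22297983  0.24918782] [-0.6    0.18   1.594  0.     1.362 -0.104] [ 0.73832011 -0.62330154 -0.75319745] 0.0829025963138398
```

View pics/w4c.png

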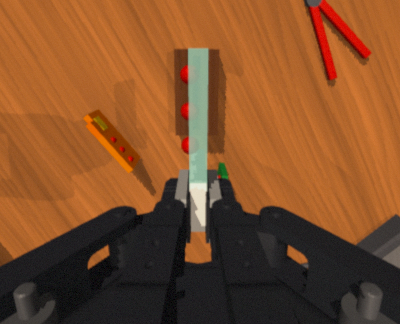

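The slide is clear of its stand and held by its frosted end only. Next I'll yaw it about 143° so the label faces away from the base.

```bash
python3 -m handwheel '[[0,0,0.02,0,0,0,0],[0,0,0.04,0,0,0,0],[0,0,0.046,0,0,0,0],[0,0,0.046,0,0,0,0],[0,0,0.046,0,0,0,0],[0,0,0.046,0,0,0,0],[0,0,0.046,0,0,0,0],[0,0,0.046,0,0,0,0]]'
python3 -m handwheel '[[0,0,0.046,0,0,0,0],[0,0,0.046,0,0,0,0],[0,0,0.046,0,0,0,0],[0,0,0.046,0,0,0,0],[0,0,0.046,0,0,0,0],[0,0,0.046,0,0,0,0],[0,0,0.046,0,0,0,0],[0,0,0.046,0,0,0,0]]'
python3 - <<'E'
from h import *
e,r,o=pose();print(e,r.as_matrix().round(3),o['q'].round(3))
togo([.55,.024,.25])
E
```

```text
time_s: 5.9
eef_pos: [0.5327, -0.2221, 0.244]
eef_rot: [-0.0, 1.0, 0.006, -0.0]
wrist_force: [0.4, -0.8, -1.3]
opening: 0.078
grasp_force: 59.0
time_s: 6.7
eef_pos: [0.5328, -0.2221, 0.244]
eef_rot: [-0.0, 0.841, -0.541, -0.0]
wrist_force: [-0.0, 0.3, -1.1]
opening: 0.086
grasp_force: 59.0
[ 0.53275758 -0.22207426  0.24397875] [[ 0.414 -0.91  -0.001]
 [-0.91  -0.414  0.001]
 [-0.001  0.    -1.   ]] [-0.601  0.185  1.599  0.     1.359  2.114]
shift [-0.7227 -0.3922 -0.0197]
```

```bash
python3 -m handwheel '[[0,0,0,-0.06,-0.03,0,0],[0,0,0,-0.1,-0.055,0,0],[0,0,0,-0.12,-0.065,0,0],[0,0,0,-0.14,-0.075,0,0],[0,0,0,-0.14,-0.075,0,0],[0,0,0,-0.1,-0.055,0,0],[0,0,0,-0.06,-0.03,0,0],[0,0,0.04,0,0,0,0]]'
python3 - <<'E'
from h import *
e,r,o=pose();print(e,r.as_matrix().round(3),o['q'].round(3))
# tilt: turn about tool x taking -y_t towards up
for a in(60,-60):
    print(a,(r*R.from_euler('x',a,degrees=True)).as_matrix().round(2)[2])
E
```

```text
time_s: 7.5
eef_pos: [0.5466, 0.0252, 0.244]
eef_rot: [-0.0, 0.808, -0.59, -0.001]
wrist_force: [0.3, -0.8, -0.7]
opening: 0.079
grasp_force: 59.0
[0.54662665 0.02522421 0.2440402 ] [[ 0.305 -0.952 -0.001]
 [-0.952 -0.305  0.001]
 [-0.001  0.    -1.   ]] [-1.710e-01  1.180e-01  1.675e+00  1.000e-03  1.350e+00  2.660e+00]
60 [-0.   -0.87 -0.5 ]
-60 [-0.    0.87 -0.5 ]
```

```bash
python3 -m handwheel '[[0.03,0,0,0,0,0,0],[0.045,0,0,0,0,0,0],[0.045,0,0,0,0,0,0],[0.045,0,0,0,0,0,0],[0.045,0,0,0,0,0,0],[0.045,0,0,0,0,0,0],[0.045,0,0,0,0,0,0],[0.04,0,0,0,0,0,0]]'
python3 - <<'E'
from h import *
e,r,o=pose();print(e,r.as_matrix().round(3),o['q'].round(3))
# label in tool frame: along -x_t (slide y 29 vs grip ~26.4), TCP at slide z .046-.015=.031, label z .025
L=np.array([-(.029-.0264),-.004,.031-.025]);p=e+r.apply(L);print('label',p,'shift',(r.inv().apply([.5858,.0244,.2]-p)/.3).round(4))
E
```

```text
time_s: 8.3
eef_pos: [0.5467, 0.0253, 0.2432]
eef_rot: [-0.39, 0.71, -0.516, 0.279]
wrist_force: [0.6, 0.6, -1.4]
opening: 0.083
grasp_force: 59.1
[0.54673044 0.02529697 0.24324164] [[ 0.312 -0.515  0.798]
 [-0.95  -0.164  0.266]
 [-0.006 -0.841 -0.54 ]] [-0.58  -0.293  2.368  1.247  0.77   1.415]
label [0.55276961 0.030016   0.24337973] shift [0.053  0.068  0.1611]
```

```bash
python3 -m handwheel '[[0,0,0,0.008,0.01,0.025,0],[0,0,0,0.015,0.019,0.045,0],[0,0,0,0.015,0.019,0.045,0],[0,0,0,0.01,0.013,0.031,0],[0,0,0,0.005,0.007,0.015,0],[0,0,0,0,0,0,0],[0,0,0,0,0,0,0],[0,0,0,0,0,0,0]]'
python3 - <<'E'
from h import *
e,r,o=pose()
L=np.array([-(.029-.0264),-.004,.031-.025]);p=e+r.apply(L);print('label',p,'shift',(r.inv().apply([.5858,.0244,.2]-p)/.3).round(4),r.as_matrix()[2].round(3))
mt,a=save('top','t5.png');ms,b=save('scene','s5.png')
for m,im,n in((mt,a,'T'),(ms,b,'S')):
    u,v=proj(m,p).astype(int);print(n,proj(m,p),[proj(m,e+r.apply([x,-.004,z])).round(1).tolist() for x,z in((-.0186,-.019),(-.0186,.031),(.0714,.031),(.0714,-.019))])
    c=im[max(v-50,0):v+50,u-65:u+65];print(u-65,max(v-50,0));cv2.imwrite('pics/c5%s.png'%n,c)
cv2.imwrite('pics/c5.png',np.vstack([cv2.resize(cv2.imread('pics/c5%s.png'%n),(390,300),interpolation=cv2.INTER_NEAREST) for n in 'TS']))
E
```

```text
time_s: 9.1
eef_pos: [0.58, 0.0196, 0.1996]
eef_rot: [-0.389, 0.711, -0.517, 0.277]
wrist_force: [0.1, -0.4, -0.1]
opening: 0.083
grasp_force: 59.2
label [0.58603865 0.02437115 0.19970371] shift [-0.0003 -0.0004 -0.0011] [-0.007 -0.839 -0.544]
T [210.54365123 176.66995367] [[204.9, 189.9], [198.3, 171.1], [247.2, 152.1], [256.7, 169.5]]
145 126
S [270.5484706 152.7952436] [[270.2, 140.8], [281.3, 158.8], [251.2, 176.4], [239.8, 157.8]]
205 102
```

View pics/c5.png

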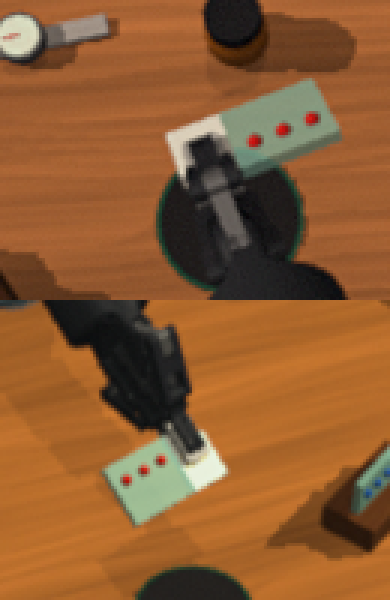

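The crop shows the slide held only on its frosted end, label face up (57° from vertical), with its corners within about 2 px of the prediction in both views. The long edges are level, and the label is over the mat centre at z≈0.20.

```bash
python3 -c "
from bench import ctrl
o=ctrl.get_obs();print(abs(o['dq']).max(),o['grasp_force']);print(ctrl.hand_in())"
```

```text
0.002185517988804314 59.15688514709473
the job is handed in; nothing more can be done
None
```

I gripped the notched slide by its frosted end only, lifted it out of its stand, and handed the job in at about 9 s with the arm holding it still. The label is over the mat centre at a computed height of about 20 cm, the labelled face leans about 33° from flat, and the long edges are level to within 0.5°.

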